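Unlock the coaster press and hold it down

TASK

A glued coaster lies in the green hand press. Take the orange-handled key from its wooden stand, turn the slotted brass lock screw with it anticlockwise (seen from above) until the yellow tongue is right out from under the plate, up to its stop, and put the key back upright in its stand. Then push the red palm knob straight down 15 mm with the fingertips and finish while still holding it there: do not let go, never squeeze more than 20 mm deep, do not turn the screw with the fingers, and leave everything else where it stands.

Things in the scene. Friction and masses are not known exactly. Their poses are not given: they have to be found in the camera images.
- press: Green hand press, fixed. Origin: middle of the work area, at table height. Base 160 mm along x, from -128 to +152 mm along y, 20 mm high. An aluminium plate 100 (x) x 170 (y) x 12 mm, underside 75 mm up at rest, slides on two posts (y -66 and +66, tops 118 mm up) and carries the red knob. Lock screw at x 0, y +111 mm. Yaw within 0.35 rad; press left and stand right, or the other way.
- plate_travel (a joint): Travel of the plate with its knob, in m, straight down: 0 at rest (up), 0.026 at the very bottom. A spring pushes it up: 4 N at rest, 10 N at 15 mm, 12 N at 20 mm. It springs back up when let go. While the yellow tongue is under it, it cannot go down.
- knob_top (a point): Centre of the flat top (46 mm across) of the red mushroom knob, which is 52 mm across and 35 mm high and stands on the middle of the plate. 122 mm above the table at rest, 107 mm at 15 mm travel.
- plate: The press's aluminium plate with its red knob. Origin: centre of the plate's underside, 75 mm above the table at rest; the knob's top is 47 mm above the origin.
- screw_head: Slotted brass head of the lock screw, 40 mm across, upright axis. Origin: centre of the slot's floor, 83 mm above the table. The slot runs along its x axis, open at both ends, 10 mm deep, 6.5 mm wide at the floor and 12 mm at the mouth. It turns with the screw but does not rise. The yellow tongue below it points along the head's +x.
- lock_screw (a joint): Angle of the lock screw, rad, growing anticlockwise seen from above. 0: the yellow tongue points to the plate (the press's -y), under its edge. From 1.1 on the tongue is clear; 1.57 is the stop, where it lies along the plate's edge. Starts at 0.15 to 0.5. Stays where it is left (friction 0.05 N m). Blade play in the slot: about 0.15 rad.
- key: Key, about 140 g, upright in its stand. Origin: middle of the blade's lower edge; z up. Orange handle bar 46 (x) x 20 (y) x 34 mm, 63 to 97 mm above the origin; dark collar 40 mm across, 45 to 50 mm; round 14 mm shaft; flat blade 22 mm wide (x), 3 mm thick (y), 20 mm long. Blade parallel to handle. In the stand its origin is 30 mm above the table, the handle's middle 110 mm.
- key_tip (a point): The middle of the blade's lower edge (same point as the key's origin).
- stand: Wooden key stand, fixed, 62 x 62 mm, 75 mm high, with an upright round hole 30 mm across through its middle; the key's collar rests on its top. Origin: centre of its underside, on the table.
- coaster: Cork coaster, 88 mm across, 8 mm thick, lying under the plate; origin: centre of its underside. Leave it.
- glue_stick: White and red glue stick, 30 mm across, 95 mm high, upright, 95 mm in front of the stand (towards the robot); origin under it. Leave it.
- coasters: Stack of three coasters, 88 mm across, 24 mm high, behind the stand; origin under it. Leave it.
- pencil_cup: Blue cup of pencils, 72 mm across, 155 mm high; origin under it. Leave it.
- stapler: Blue stapler, 130 x 34 x 45 mm; origin under it. Leave it.

How it is judged (in metres and radians):
On the way, in this order (a step that is already met when the one before it is completed fails the run):
1. the lock screw turned until the tongue is clear, with the key's blade in its slot (value of joint lock_screw above 1.2 rad and distance between key_tip and screw_head below 0.012 m), for 0.1 s.
2. the key back upright in its stand and let go (horizontal distance between key_tip and stand below 0.008 m and z of key_tip in the frame of stand between 0.02 and 0.035 m and angle between key's own z axis and vertical below 0.1 rad and contact force between the fingers and key below 0.1 N), for 0.2 s.
At the end, for the whole second after the job is handed in: The fingers hold the red knob 12 to 18 mm down (more than 3 N on it) through the last second, the lock screw stands beyond 1.2 rad, the key stands upright and free in its stand (tip within 8 mm of its axis, 20 to 35 mm above the table), and the coaster lies within 12 mm of the middle of the press (all of step 2 and value of joint plate_travel between 0.012 and 0.018 m and contact force between the fingers and plate above 3 N and value of joint lock_screw above 1.2 rad and horizontal distance between coaster and press below 0.012 m); the arm keeps its last pose, push and grip.
It fails at once if the press squeezed more than 20 mm deep (value of joint plate_travel above 0.02 m).
It fails at once if the lock screw worked with the fingers (contact force between the fingers and screw_head above 1 N).
It fails at once if a bystander moved more than 30 mm or knocked over (distance of any of glue_stick, coasters, pencil_cup, stapler from where it was at the start of the episode above 0.03 m or angle between any of glue_stick, pencil_cup's own z axis and vertical above 0.5 rad).
It also fails if it takes over 66 s, if anything falls off the work surface, if the arm or the gripper's body presses on something with over 40 N, if the wrist force passes 120 N, or if a joint passes its speed limit or range.

ROBOT

A 6-joint arm with a two-finger parallel gripper is mounted at the origin on the work surface. World frame = base frame: x ahead of the robot, y to its left, z up, the work surface at z = 0. Lengths are in mm, angles in rad, forces in N, time in s.
With the tool pointing down it reaches from about 350 to 875 mm from the base axis. Payload 4.2 kg.
Tool frame: the origin (TCP) lies between the finger pads; the fingertips stand 25 mm ahead of it and the grasp point (between the pads) lies 6 mm ahead of it; z points along the fingers, y is the line along which they close (so a half turn about z gives the same grasp; the last joint's range is limited). The gripper opens to 85 mm and grips with 20 to 120 N. Pads are 22 mm wide; open, the fingers measure 114 mm over their backs; the gripper's body (76 mm by 85 mm) begins 54 mm behind the grasp point. The pads swing forward as they close: fully open they stand 13 mm farther back than shut.
Start: joints at [-0.917, 0.385, 0.008, 0, -1.194, -0.259], TCP at [240.403, -576.893, 222.812] pointing down, gripper open.
Joint ranges: [-3.14, 3.14], [-1.21, 2.06], [-1.07, 1.41], [-3.16, 2.05], [-2.99, -0.16], [-3.1, 3.1]. Speed limits (rad/s): [2.79, 2.79, 3.14, 3.14, 3.14, 3.14].

INTERFACE

Orientations are given as a unit quaternion [x, y, z, w].
In Python, from bench import arm gives the robot as it stands.
- The arm moves only by the shell command python3 -m pendant 'ROWS'. ROWS is JSON, a list of rows, each a list of 7 numbers: the shift along the tool's x, y, z in m, then the turn, a rotation vector about the tool's x, y, z in degrees, then the finger opening in m, from 0 to 0.0854. In form: [[x, y, z, wx, wy, wz, fingers], ...]. A call has 1 to 12 rows; each row shifts and turns the commanded pose from where the row before left it, along the tool's axes as they then stand; what a row does not reach is not made up. A row lasts 1/10 s, in which the tool goes at most 50 mm and 8.59 degrees, less where a joint would pass 70% of its speed; a pose out of reach is approached as far as the arm can. A call is refused whole if a number of a shift passes 0.05 or a number of a turn 8.59, either way. A call with a gripper value outside its range is refused whole. The fingers move at their own pace and stop on an object; the grip force is fixed at half the most. Time passes only in rows, so rows that do not move let the fingers close. It gives the time, the measured TCP pose, the force, the opening and the grip force at its end, in the units of the state.
- arm.read_state(): the state, without advancing time (a new reading comes with each control period).
- arm.get_image(name): name is "side" or "top" or "wrist"; returns a dict with "image" (384x512x3 uint8, red, green, blue), "fx", "fy", "cx", "cy" (pixels), "xyz" and "rotation" of the camera in the world. Camera axes: x right, y down, z forward; pixel columns grow to the right and rows downward; lengths in mm; the calibration is good to about 2 mm. A picture is of the moment at which its call begins. There is no depth.
- arm.job_done(): hands the job in; it is judged then, once.
The state is a dict: "clock": time; "joints": joint angles; "joint_vel": joint speeds; "joint_efforts": joint torques, N m; "position": TCP position; "ee_rot": TCP orientation; "contact_force": force on the tool from outside, world axes, zero at the start; "wrist_torque": the same for the moment, N m; "gripper_width": finger opening in mm; "grasp_force": force on a finger pad.
Only numpy, scipy, OpenCV 4.12 (cv2) and the standard library are available. Lean on these libraries where they do the work, as an engineer would, in place of code of your own. Each camera call takes 0.05 s, during which the arm holds its last target. There are 200 camera calls.

## Working session

There is one attempt and no reset: what is moved stays moved. The work goes in short steps, Python scripts to look and compute and a shell command to move; the robot and the scene stay as the last step left them, time stands still between calls to the robot, and variables do not carry over. Pictures are saved under pics/ and viewed, at most 10 in all, crops included, and the job is handed in when it is done.

```bash
mkdir -p pics; cat > h.py <<'E'
import numpy as np, cv2, json
from bench import arm
from scipy.spatial.transform import Rotation as R
def snap(name,fn):
    d=arm.get_image(name); cv2.imwrite('pics/'+fn+'.png',d['image'][:,:,::-1])
    np.save('pics/'+fn+'.npy',{k:d[k] for k in d},allow_pickle=True); return d
def load(fn): return np.load('pics/'+fn+'.npy',allow_pickle=True).item()
def rot(d):
    r=np.array(d['rotation'],float); return r if r.shape==(3,3) else R.from_quat(r).as_matrix()
def ray(d,u,v,z):
    w=rot(d)@np.array([(u-d['cx'])/d['fx'],(v-d['cy'])/d['fy'],1]); c=np.array(d['xyz'],float)
    return c+w*(z-c[2])/w[2]
def proj(d,p):
    q=rot(d).T@(np.array(p,float)-np.array(d['xyz'])); return d['fx']*q[0]/q[2]+d['cx'],d['fy']*q[1]/q[2]+d['cy']
E
python3 - <<'E'
from h import *
a=snap('top','t0');b=snap('side','s0')
for d in(a,b):print(d['fx'],d['xyz'],d['rotation'])
im=np.hstack([a['image'],b['image']])[:,:,::-1]
cv2.imwrite('pics/t0b.png',cv2.resize(a['image'][:,:,::-1],(800,600),interpolation=3))
cv2.imwrite('pics/s0b.png',cv2.resize(b['image'][:,:,::-1],(800,600),interpolation=3))
print(arm.read_state())
E
```

```text
426.8243789952341 [ 379.12673898  -25.12974628 1171.09228259] [-0.70290381  0.70730581 -0.05983557  0.04543593]
374.68880011839804 [463.45268917 883.16627738 827.46373325] [-0.03669019  0.90143872 -0.43126122  0.00870798]
{'clock': 0.1, 'joints': array([-9.17427317e-01,  3.85478203e-01,  6.75800613e-03, -4.45708211e-04,
       -1.19400992e+00, -2.58604659e-01]), 'joint_vel': array([ 0.00090724,  0.0002002 ,  0.00214766,  0.00064868, -0.00085174,
       -0.00151754]), 'joint_efforts': array([-4.44693005e-04, -3.93321419e+01,  1.88928187e+01,  4.19797406e+00,
       -2.61732894e-03, -3.68970859e-06]), 'position': array([ 240.17871618, -576.41860979,  221.82853094]), 'ee_rot': array([-1.96022314e-01,  9.80598937e-01,  9.59319841e-04, -2.39793624e-04]), 'contact_force': array([-0.89872985, -0.18931225, -0.0771767 ]), 'wrist_torque': array([-0.0221243 , -0.03991856,  0.00160231]), 'grasp_force': 0.0, 'gripper_width': 85.63484843109212}
```

View pics/t0b.png

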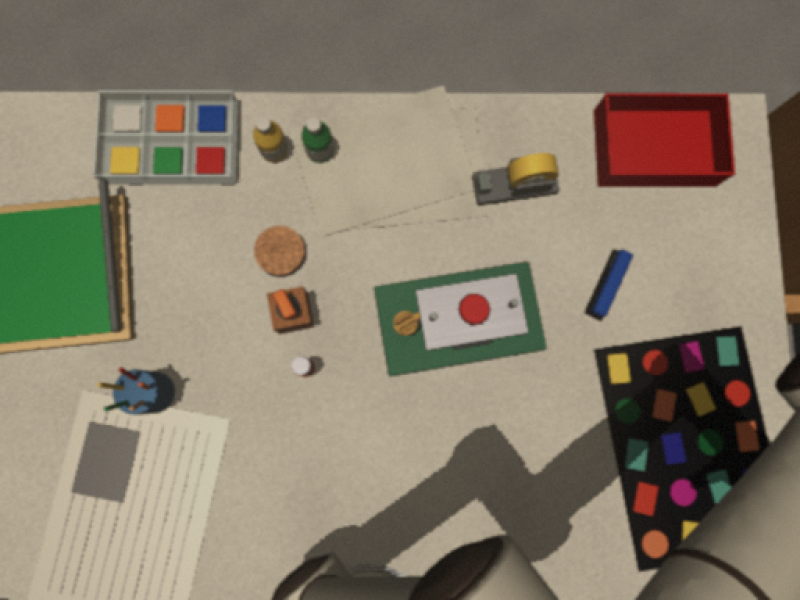

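View pics/s0b.png

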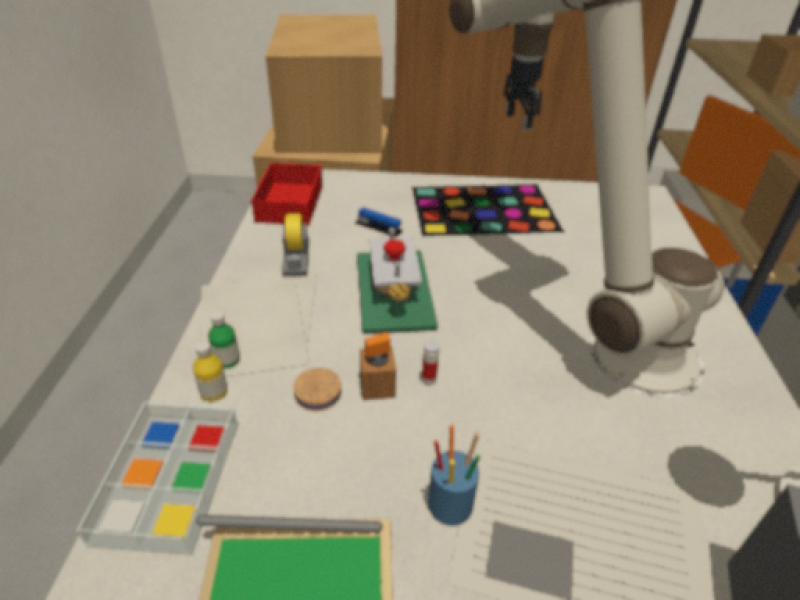

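The top picture shows the key and stand at about (290,308), the screw at (406,323), the knob at (475,309) and the glue stick at (302,366), all in the 800-px view. The side view agrees. I'll enlarge that area.

```bash
python3 - <<'E'
from h import *
d=load('t0'); im=d['image'][:,:,::-1]
c=im[160:250,160:360]; cv2.imwrite('pics/c1.png',cv2.resize(c,None,fx=4,fy=4,interpolation=2))
# red knob, orange handle centroids
h=cv2.cvtColor(im,cv2.COLOR_BGR2HSV)
def cen(m,box):
    k=np.zeros_like(m);u0,u1,v0,v1=box;k[v0:v1,u0:u1]=m[v0:v1,u0:u1];v,u=np.nonzero(k);print(len(u),cv2.minAreaRect(np.c_[u,v].astype(np.float32)));return u.mean(),v.mean()
red=cv2.inRange(h,(0,150,60),(6,255,255))|cv2.inRange(h,(174,150,60),(180,255,255))
k=cen(red,(285,325,180,215));print('knob',k,ray(d,*k,115))
o=cv2.inRange(h,(5,190,130),(14,255,255)); k=cen(o,(165,205,175,215));print('handle',k,ray(d,*k,120))
g=cv2.inRange(h,(65,60,30),(95,255,200)); m=np.zeros_like(g);m[160:250,235:355]=g[160:250,235:355]
v,u=np.nonzero(m);b=cv2.boxPoints(cv2.minAreaRect(np.c_[u,v].astype(np.float32)))
P=[ray(d,*p,20)[:2] for p in b];print('base',np.round(P,1),np.mean(P,0))
E
```

```text
261 ((303.5, 197.5), (17.0, 17.0), 90.0)
knob (np.float64(303.2490421455939), np.float64(197.37547892720306)) [ 524.27049876 -172.9320544   115.        ]
0 ((0.0, 0.0), (0.0, 0.0), 0.0)
handle (np.float64(nan), np.float64(nan)) [nan nan nan]
base [[ 574.3  -14.8]
 [ 618.9 -285.4]
 [ 467.7 -304.6]
 [ 425.5  -38.8]] [ 521.62747552 -160.89830374]<stdin>:7: RuntimeWarning: Mean of empty slice.
  ret = ret.dtype.type(ret / rcount)
```

View pics/c1.png

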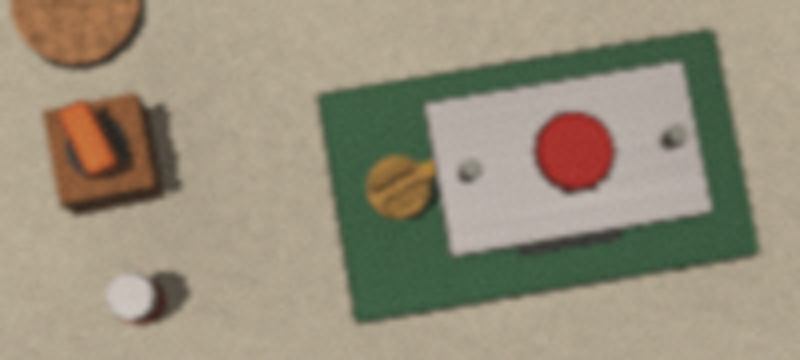

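The crop shows screw centre (400,187), the slot running (372,207)–(432,165), the handle from (69,104) to (106,170), the stand top around (100,150), and base corners (318,95), (715,30), (758,255), (355,323). Now I'll turn these into positions.

```bash
python3 - <<'E'
from h import *
d=load('t0')
f=lambda x,y,z:np.round(ray(d,160+x/4-.4,160+y/4-.4,z)[:2],1)
B=np.array([f(*p,20) for p in [(318,95),(715,30),(758,255),(355,323)]]);print(B,B.mean(0))
yax=(B[0]-B[1])+(B[3]-B[2]);print('press yaw',np.degrees(np.arctan2(-yax[0],yax[1])),np.linalg.norm(yax)/2)
yax/=np.linalg.norm(yax)
print('origin from base',B.mean(0)-12*yax,'knob',f(575,151,122),'screw',f(400,187,93),'screw by geom',f(575,151,122)+111*yax)
s=f(432,165,93)-f(372,207,93);print('slot ang',np.degrees(np.arctan2(s[1],s[0])),'-> head angle rel press -y',np.degrees(np.arctan2(s[1],s[0]))-np.degrees(np.arctan2(-yax[1],-yax[0])))
S=np.array([f(*p,75) for p in [(45,113),(137,95),(160,190),(64,210)]]);print('stand',S,S.mean(0))
h=f(69,104,127)-f(106,170,127);print('handle',f(88,138,125),np.degrees(np.arctan2(h[1],h[0])),np.linalg.norm(h))
print(f(132,297,95),'glue')
s=arm.read_state();print(R.from_quat(s['ee_rot']).as_matrix().round(3))
E
```

```text
[[ 576.9  -11.3]
 [ 621.3 -285.6]
 [ 465.7 -309. ]
 [ 421.7  -35.7]] [ 521.4 -160.4]
press yaw 9.170241926185211 277.34469528007924
origin from base [ 523.31242165 -172.24663005] knob [ 523.4 -172.2] screw [504.8 -64.2] screw by geom [505.71009973 -62.61867208]
slot ang -55.188628008453556 -> head angle rel press -y 25.64113006536123
stand [[556.4 164.8]
 [568.  105.5]
 [505.8  89.9]
 [493.2 151.3]] [530.85  127.875]
handle [532.6 129.4] 29.53528178427446 47.46841054849009
[436.1 104.6] glue
[[-0.923 -0.384 -0.001]
 [-0.384  0.923  0.002]
 [ 0.     0.002 -1.   ]]
```

```bash
cat >> h.py <<'E'
def go(x,y,z,yaw):
    "remaining shift in tool axes (mm), tool-z turn (deg) to target TCP and tool-y heading; also tilt"
    s=arm.read_state();M=R.from_quat(s['ee_rot']).as_matrix()
    e=np.array([x,y,z])-s['position']; yw=np.degrees(np.arctan2(M[1,1],M[0,1])); dy=(yaw-yw+180)%360-180
    print('t',round(s['clock'],2),'pos',s['position'].round(1),'yaw',yw.round(2),'tilt',M[:2,2].round(4),'| shift',(M.T@e).round(1),'wz',round(-dy,2),'F',np.round(s['contact_force'],1),'w',round(s['gripper_width'],1),'j6',s['joints'][5].round(2))
E
python3 -m pendant '[[-0.033,0.033,0,0,0,0,0.085],[-0.033,0.033,0,0,0,0,0.085],[-0.033,0.033,0,0,0,0,0.085],[-0.033,0.033,0,0,0,0,0.085],[-0.033,0.033,0,0,0,0,0.085],[-0.033,0.033,0,0,0,0,0.085],[-0.033,0.033,0,0,0,0,0.085],[-0.033,0.033,0,0,0,0,0.085],[-0.033,0.033,0,0,0,0,0.085],[-0.033,0.033,0,0,0,0,0.085],[-0.033,0.033,0,0,0,0,0.085],[-0.033,0.033,0,0,0,0,0.085]]'
python3 -c "from h import *;go(532,129,230,119.5)"
```

```text
clock: 1.3
position: [453.7, -57.1, 222.8]
ee_rot: [-0.196, 0.981, 0.0, -0.0]
contact_force: [0.7, -0.8, 0.0]
gripper_width: 85.1
grasp_force: 0.0
t 1.3 pos [453.7 -57.1 222.8] yaw 112.64 tilt [-0.      0.0001] | shift [-143.9  141.6   -7.2] wz -6.86 F [ 0.7 -0.8  0. ] w 85.1 j6 -1.41
```

```bash
python3 -m pendant '[[-0.034,0.034,-0.002,0,0,0,0.085],[-0.034,0.034,-0.002,0,0,0,0.085],[-0.034,0.034,-0.002,0,0,0,0.085],[-0.034,0.034,-0.001,0,0,0,0.085],[-0.008,0.006,0,0,0,0,0.085],[0,0,0,0,0,-6.9,0.085],[0,0,0,0,0,0,0.085],[0,0,0,0,0,0,0.085]]' >/dev/null
python3 - <<'E'
from h import *
go(532,129,230,119.5)
d=snap('wrist','w0');print(d['xyz'],rot(d).round(3),d['fx'])
for p in [(532,129,127),(531,128,75)]:print(proj(d,p))
t=snap('top','t1');s=snap('side','s1')
cv2.imwrite('pics/w0b.png',cv2.resize(d['image'][:,:,::-1],(800,600),interpolation=2))
E
```

```text
t 2.1 pos [531.6 126.8 229.5] yaw 119.35 tilt [-0.0008 -0.0003] | shift [-1.4  1.7 -0.5] wz -0.15 F [-0.7  0.1  0.5] w 84.8 j6 -1.59
[471.50595147  93.36564301 380.66719487] [[-0.49   0.839  0.236]
 [ 0.872  0.472  0.133]
 [ 0.     0.271 -0.963]] 304.967841460596
(np.float64(254.1858511401091), np.float64(188.33193409419346))
(np.float64(253.55131680897296), np.float64(173.53533370517934))
```

View pics/w0b.png

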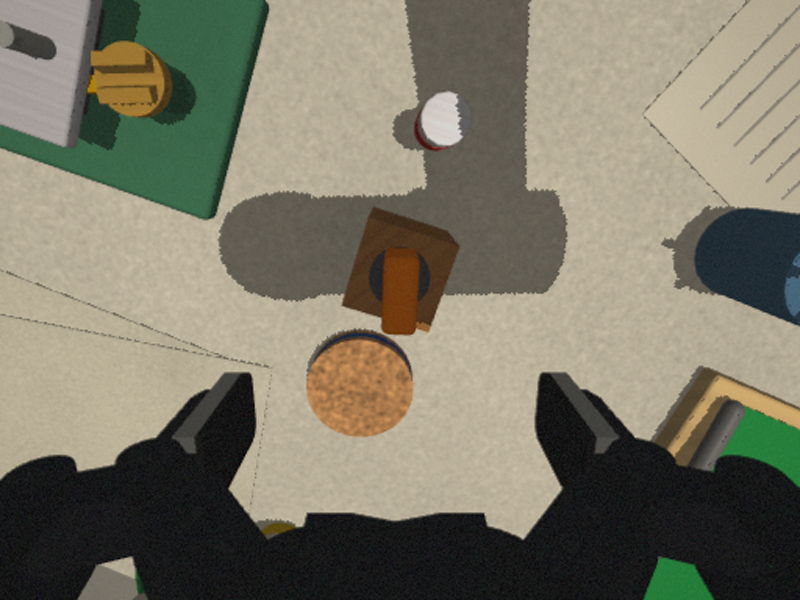

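The wrist view shows the orange handle upright in the image (columns 382–418, rows 250–334) and the dark collar around (400,276). I'll check both against the model.

```bash
python3 - <<'E'
from h import *
d=load('w0');k=1.5625
for n,u,v,z in [('collar',400,276,80),('handle far end',399,334,127),('handle left',382,320,127),('right',417,320,127)]:print(n,ray(d,u/k,v/k,z).round(1))
S=np.array([ray(d,u/k,v/k,75)[:2] for u,v in [(374,208),(459,246),(430,331),(343,305)]]);print(S.round(1),S.mean(0))
# model: handle corners projected for key centre c, angle 29.5
for c in [(531,128),(531,126),(533,128)]:
  for a in (29.5,):
    X=np.array([np.cos(np.radians(a)),np.sin(np.radians(a))]);Y=np.array([-X[1],X[0]])
    print(c,[tuple(np.round(np.array(proj(d,[*(np.array(c)+sx*23*X+sy*10*Y),z]))*k)) for z in(127,93) for sx,sy in[(1,1),(1,-1),(-1,-1),(-1,1)]])
E
```

```text
collar [531.6 131.2  80. ]
handle far end [551.8 141.4 127. ]
handle left [549.2 128.9 127. ]
right [539.6 146.1 127. ]
[[502.2  95.7]
 [496.6 155.3]
 [556.  168.5]
 [568.7 108.3]] [530.87096177 131.94854474]
(531, 128) [(np.float64(414.0), np.float64(331.0)), (np.float64(379.0), np.float64(331.0)), (np.float64(378.0), np.float64(251.0)), (np.float64(415.0), np.float64(251.0)), (np.float64(412.0), np.float64(313.0)), (np.float64(381.0), np.float64(313.0)), (np.float64(380.0), np.float64(241.0)), (np.float64(413.0), np.float64(241.0))]
(531, 126) [(np.float64(411.0), np.float64(330.0)), (np.float64(376.0), np.float64(330.0)), (np.float64(375.0), np.float64(249.0)), (np.float64(412.0), np.float64(249.0)), (np.float64(409.0), np.float64(311.0)), (np.float64(378.0), np.float64(311.0)), (np.float64(377.0), np.float64(239.0)), (np.float64(410.0), np.float64(239.0))]
(533, 128) [(np.float64(412.0), np.float64(334.0)), (np.float64(377.0), np.float64(334.0)), (np.float64(376.0), np.float64(254.0)), (np.float64(413.0), np.float64(254.0)), (np.float64(411.0), np.float64(315.0)), (np.float64(379.0), np.float64(316.0)), (np.float64(378.0), np.float64(244.0)), (np.float64(411.0), np.float64(243.0))]
```

```bash
python3 -m pendant '[[-0.0017,0.0027,0.035,0,0,0,0.085],[0,0,0.035,0,0,0,0.085],[0,0,0.03,0,0,0,0.085],[0,0,0.0115,0,0,0,0.085],[0,0,0,0,0,0,0.05],[0,0,0,0,0,0,0.02]]' >/dev/null; python3 -c "from h import *;go(531.8,130,118,119.5)"
python3 -m pendant '[[0,0,0,0,0,0,0.0],[0,0,0,0,0,0,0.0],[0,0,0,0,0,0,0.0],[0,0,0,0,0,0,0.0],[0,0,0,0,0,0,0.0]]';python3 -c "from h import *;go(531.8,130,118,119.5)"
```

```text
t 2.85 pos [533.2 130.8 119.7] yaw 119.52 tilt [0.0024 0.0006] | shift [ 1.6 -0.   1.7] wz 0.02 F [0.6 0.  0.7] w 58.5 j6 -1.59
clock: 3.35
position: [532.2, 130.7, 118.6]
ee_rot: [-0.255, 0.967, 0.0, 0.0]
contact_force: [-0.5, 0.2, 2.2]
gripper_width: 0.2
grasp_force: 0.6
t 3.35 pos [532.2 130.7 118.6] yaw 119.53 tilt [0.0005 0.0002] | shift [ 0.7 -0.4  0.6] wz 0.03 F [-0.5  0.2  2.2] w 0.2 j6 -1.59
```

```bash
python3 - <<'E'
from h import *
s=snap('side','s2');w=snap('wrist','w2')
a=s['image'][120:270,190:330,::-1];a=cv2.resize(a,(560,600),interpolation=2)
print(proj(s,(532,130,110)))
b=cv2.resize(w['image'][:,:,::-1],(240,180))
cv2.imwrite('pics/s2b.png',np.hstack([a,np.vstack([b,np.zeros((420,240,3),np.uint8)])]))
E
```

```text
(np.float64(241.67671907492144), np.float64(219.78018472735738))
```

View pics/s2b.png

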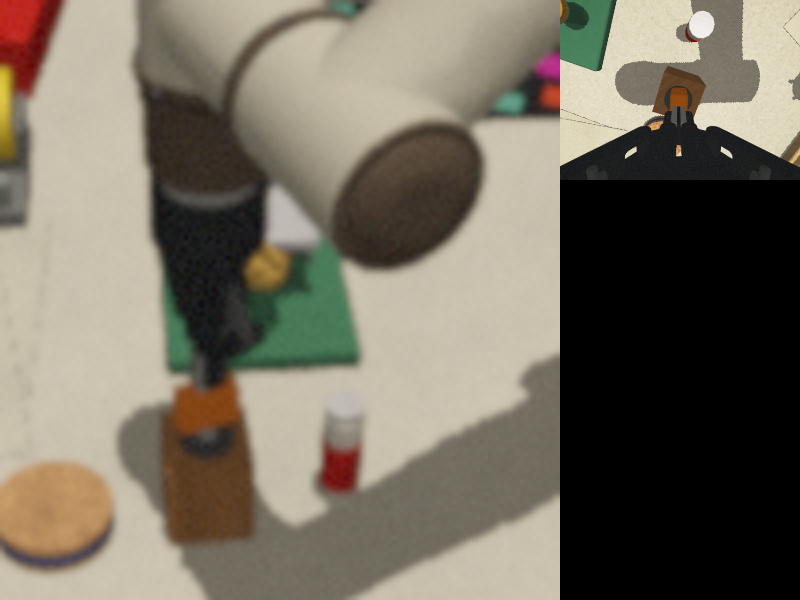

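The side view shows the closed fingers at or behind the upper edge of the handle, around crop (207,380), and the key still seated in the stand. I'll look closer with the wrist camera.

```bash
python3 - <<'E'
from h import *
w=load('w2');s=load('s2')
cv2.imwrite('pics/w2b.png',cv2.resize(w['image'][120:300,160:360,::-1],(667,600),interpolation=2))
k=3.333
for z in (60,80,93,110,127):
  u,v=proj(w,(532.2,130.7,z));u2,v2=proj(s,(532.2,130.7,z));print(z,'wrist',(u-160)*k,(v-120)*k,'side',(u2-190)*4,(v2-120)*4)
E
```

```text
60 wrist 307.5662188127745 274.9483283034084 side 206.25012483112425 450.7642774287285
80 wrist 307.464163865324 306.51966013541823 side 206.2801397409728 430.7408235089414
93 wrist 307.3866707712309 330.4926300836577 side 206.30003479728214 417.4684950144499
110 wrist 307.26836873660443 367.0900992401983 side 206.3265233872446 399.79750872164266
127 wrist 307.12526850880766 411.3590434694361 side 206.35356224627822 381.7594286263054
```

View pics/w2b.png

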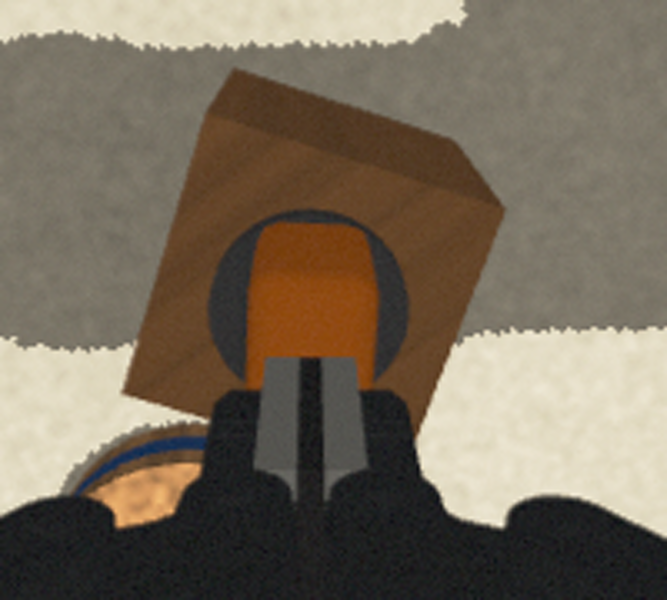

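```bash
python3 - <<'E'
from h import *
d=load('w0');k=1.5625;P=np.array([531.6,126.8,229.5]);a=np.radians(119.35)
Y=np.array([np.cos(a),np.sin(a),0]);X=np.array([-np.sin(a)*1,np.cos(a),0]);
for z in(35,25,12,0,-10,-20):
  print(z,[tuple(np.round(np.array(proj(d,P+sx*11*X+sy*42.5*Y-[0,0,z]))*k)) for sx in(-1,1) for sy in(-1,1)])
w=load('w2');P=np.array([532.2,130.7,118.6]);
for z in(35,25,12,0,-10,-20):
  print(z,[tuple(np.round((np.array(proj(w,P+sx*11*X+sy*10*Y-[0,0,z]))-[160,120])*3.333)) for sx in(-1,1) for sy in(-1,1)])
s=load('s1');print([ (z,np.round(proj(s,[531.6,126.8,z]))) for z in(205,217,229)])
E
```

```text
35 [(np.float64(293.0), np.float64(359.0)), (np.float64(495.0), np.float64(359.0)), (np.float64(290.0), np.float64(309.0)), (np.float64(498.0), np.float64(309.0))]
25 [(np.float64(288.0), np.float64(369.0)), (np.float64(500.0), np.float64(369.0)), (np.float64(284.0), np.float64(317.0)), (np.float64(503.0), np.float64(317.0))]
12 [(np.float64(280.0), np.float64(383.0)), (np.float64(507.0), np.float64(383.0)), (np.float64(276.0), np.float64(328.0)), (np.float64(511.0), np.float64(328.0))]
0 [(np.float64(273.0), np.float64(399.0)), (np.float64(515.0), np.float64(398.0)), (np.float64(268.0), np.float64(340.0)), (np.float64(519.0), np.float64(340.0))]
-10 [(np.float64(265.0), np.float64(413.0)), (np.float64(522.0), np.float64(413.0)), (np.float64(260.0), np.float64(351.0)), (np.float64(527.0), np.float64(351.0))]
-20 [(np.float64(257.0), np.float64(429.0)), (np.float64(531.0), np.float64(429.0)), (np.float64(251.0), np.float64(364.0)), (np.float64(536.0), np.float64(364.0))]
35 [(np.float64(257.0), np.float64(365.0)), (np.float64(358.0), np.float64(365.0)), (np.float64(255.0), np.float64(
[... 254 characters left out ...]
), (np.float64(364.0), np.float64(417.0)), (np.float64(249.0), np.float64(299.0)), (np.float64(366.0), np.float64(299.0))]
0 [(np.float64(246.0), np.float64(450.0)), (np.float64(368.0), np.float64(450.0)), (np.float64(244.0), np.float64(324.0)), (np.float64(370.0), np.float64(325.0))]
-10 [(np.float64(242.0), np.float64(481.0)), (np.float64(371.0), np.float64(481.0)), (np.float64(240.0), np.float64(348.0)), (np.float64(374.0), np.float64(349.0))]
-20 [(np.float64(238.0), np.float64(516.0)), (np.float64(376.0), np.float64(516.0)), (np.float64(236.0), np.float64(376.0)), (np.float64(379.0), np.float64(376.0))]
[(205, array([242., 193.])), (217, array([242., 189.])), (229, array([242., 185.]))]
```

The fingertips closed just above the handle, at about z 130. The images put the real tips about 37 mm higher than the reported TCP implies. I'll reopen, go lower and watch the force.

```bash
python3 -m pendant '[[0,0,-0.02,0,0,0,0.085],[0,0,0,0,0,0,0.085],[0,0,0,0,0,0,0.085],[0,0,0,0,0,0,0.085],[0,0,0,0,0,0,0.085],[0,0,0,0,0,0,0.085],[0,0,0.03,0,0,0,0.085],[0,0,0.015,0,0,0,0.085],[0,0,0.01,0,0,0,0.085],[0,0,0,0,0,0,0.085]]'
python3 -c "from h import *;go(531.8,130,80,119.5)"
```

```text
clock: 4.45
position: [531.3, 130.2, 81.8]
ee_rot: [-0.255, 0.967, -0.0, -0.002]
contact_force: [-0.6, 0.0, 0.6]
gripper_width: 84.9
grasp_force: 0.0
t 4.45 pos [531.3 130.2  81.8] yaw 119.51 tilt [-0.0029 -0.0015] | shift [-0.4 -0.4  1.8] wz 0.01 F [-0.6  0.   0.6] w 84.9 j6 -1.59
```

```bash
python3 -m pendant '[[0,0,0,0,0,0,0.05],[0,0,0,0,0,0,0.03],[0,0,0,0,0,0,0.0],[0,0,0,0,0,0,0.0],[0,0,0,0,0,0,0.0],[0,0,0,0,0,0,0.0],[0,0,0,0,0,0,0.0]]'
python3 - <<'E'
from h import *
go(531.8,130,81,119.5)
w=snap('wrist','w3');s=snap('side','s3')
a=cv2.resize(s['image'][140:290,180:305,::-1],(500,600),interpolation=2)
b=cv2.resize(w['image'][100:384,156:356,::-1],(300,426),interpolation=2)
cv2.imwrite('pics/m3.png',np.hstack([a,np.vstack([b,np.zeros((174,300,3),np.uint8)])]))
E
```

```text
clock: 5.15
position: [532.5, 130.8, 84.0]
ee_rot: [-0.255, 0.967, 0.0, 0.001]
contact_force: [-0.4, -0.1, 4.0]
gripper_width: 19.7
grasp_force: 58.5
t 5.15 pos [532.5 130.8  84. ] yaw 119.54 tilt [0.0012 0.0004] | shift [ 1.  -0.3  3. ] wz 0.04 F [-0.4 -0.1  4. ] w 19.7 j6 -1.59
```

View pics/m3.png

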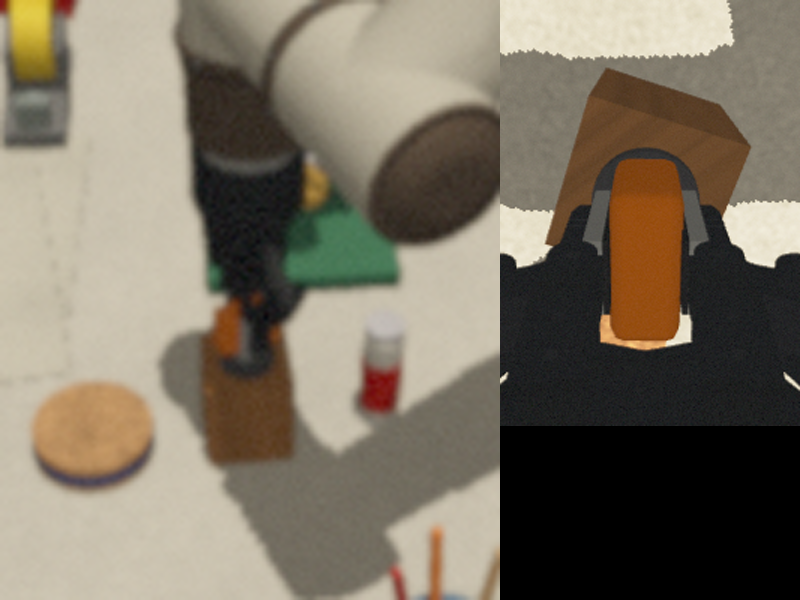

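The grip is good: width 19.7, and the wrist view shows the handle between the pads. Lifting and starting the yaw turn.

```bash
python3 -m pendant '[[0,0,-0.02,0,0,0,0],[0,0,-0.035,0,0,0,0],[0,0,-0.04,0,0,0,0],[0,0,-0.03,0,0,0,0],[0,0,0,0,0,8.5,0],[0,0,0,0,0,8.5,0],[0,0,0,0,0,8.5,0],[0,0,0,0,0,8.5,0],[0,0,0,0,0,0,0]]'
python3 - <<'E'
from h import *
w=load('w3')
for v in (205.3,326.7):print(ray(w,156+147/1.5,v,127))
go(505.3,-63.4,205,35)
E
```

```text
clock: 6.15
position: [531.4, 130.4, 207.2]
ee_rot: [0.039, 0.999, -0.0, -0.001]
contact_force: [-0.1, 0.6, -0.6]
gripper_width: 19.8
grasp_force: 58.1
[503.98736392 115.5321641  127.        ]
[550.9654377  142.20893317 127.        ]
t 6.15 pos [531.4 130.4 207.2] yaw 85.52 tilt [-0.0021 -0.0005] | shift [  10.9 -195.3    2.4] wz 50.52 F [-0.1  0.6 -0.6] w 19.8 j6 -2.19
```

```bash
python3 -m pendant '[[0.003,-0.047,0,0,0,0,0],[0.003,-0.047,0,0,0,0,0],[0.003,-0.047,0,0,0,0,0],[0.002,-0.047,0,0,0,0,0],[0,-0.007,0,0,0,8.4,0],[0,0,0,0,0,8.4,0],[0,0,0,0,0,8.4,0],[0,0,0,0,0,8.4,0],[0,0,0,0,0,8.4,0],[0,0,0,0,0,8.4,0],[0,0,0,0,0,0,0]]' >/dev/null
python3 - <<'E'
from h import *
go(505.3,-63.4,165,35)
t=snap('top','t4');w=snap('wrist','w4');s=snap('side','s4')
for d,n in((t,'t'),(w,'w'),(s,'s')): print(n,proj(d,(505.3,-63.4,93)),proj(d,(505.3,-63.4,143)))
def crop(d,c,h,W):
  u,v=map(int,c);return cv2.resize(d['image'][max(v-h,0):v+h,max(u-h,0):u+h,::-1],(W,W),interpolation=2)
cv2.imwrite('pics/m4.png',np.hstack([crop(w,proj(w,(505.3,-63.4,110)),75,400),crop(s,proj(s,(505.3,-63.4,110)),40,400)]))
E
```

```text
t 7.25 pos [505.5 -62.9 207.7] yaw 35.28 tilt [-0.0014  0.0001] | shift [-0.3 -0.3 42.7] wz 0.28 F [ 0.1  0.3 -0.7] w 19.6 j6 -2.72
t (np.float64(259.30324677371857), np.float64(206.1619180518399)) (np.float64(260.01024529564745), np.float64(203.76232395455136))
w (np.float64(252.26043703079173), np.float64(183.73372881081332)) (np.float64(252.0773993588765), np.float64(200.72650123429088))
s (np.float64(255.537516030043), np.float64(182.59346418488127)) (np.float64(255.93042050052347), np.float64(169.91032968586973))
```

View pics/m4.png

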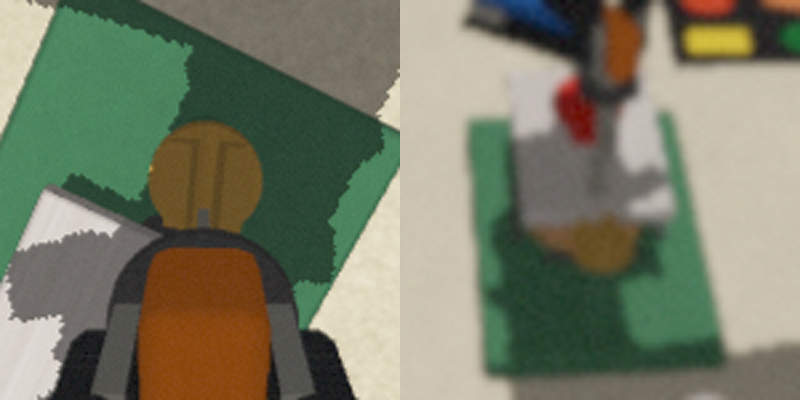

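The wrist crop shows the slot running straight up and down at column 206 and the blade at column 203. It is aligned in turn, with about 1 mm to go in +tool y. Descending.

```bash
python3 -m pendant '[[0,0.001,0.02,0,0,0,0],[0,0,0.02,0,0,0,0],[0,0,0.012,0,0,0,0],[0,0,0.006,0,0,0,0],[0,0,0.004,0,0,0,0],[0,0,0.003,0,0,0,0],[0,0,0.002,0,0,0,0],[0,0,0,0,0,0,0]]' 
python3 - <<'E'
from h import *
go(505.3,-63.4,139,35)
w=snap('wrist','w5');s=snap('side','s5')
def crop(d,c,h,W):
  u,v=map(int,c);return cv2.resize(d['image'][max(v-h,0):v+h,max(u-h,0):u+h,::-1],(W,W),interpolation=2)
cv2.imwrite('pics/m5.png',np.hstack([crop(w,proj(w,(505.3,-63.4,110)),75,400),crop(s,proj(s,(505.3,-63.4,110)),40,400)]))
E
```

```text
clock: 8.2
position: [506.9, -62.3, 141.5]
ee_rot: [0.461, 0.888, 0.0, 0.0]
contact_force: [0.1, 0.7, -0.7]
gripper_width: 19.3
grasp_force: 58.6
t 8.2 pos [506.9 -62.3 141.5] yaw 35.13 tilt [0.0005 0.0001] | shift [ 0.  -1.9  2.5] wz 0.13 F [ 0.1  0.7 -0.7] w 19.3 j6 -2.72
```

View pics/m5.png

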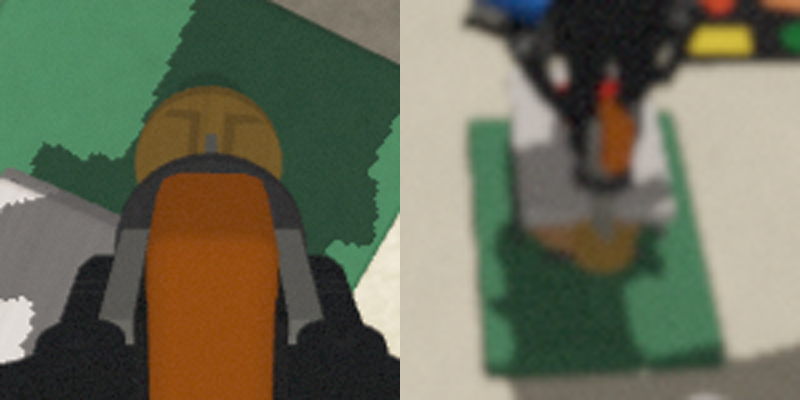

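The blade sits in the middle of the slot. I'll lower it 3 mm and start turning anticlockwise.

```bash
python3 -m pendant '[[0,0,0.003,0,0,0,0],[0,0,0,0,0,-8,0],[0,0,0,0,0,-8,0],[0,0,0,0,0,-8,0],[0,0,0,0,0,-8,0],[0,0,0,0,0,0,0]]' 
python3 -c "
from h import *
go(506,-63,138,105);print(arm.read_state()['wrist_torque'])"
```

```text
clock: 8.9
position: [506.3, -62.7, 138.1]
ee_rot: [0.199, 0.98, -0.0, -0.0]
contact_force: [-0.5, -1.6, -1.3]
gripper_width: 19.5
grasp_force: 58.8
t 8.9 pos [506.3 -62.7 138.1] yaw 67.1 tilt [-0.001  -0.0005] | shift [ 0.1 -0.4  0.1] wz -37.9 F [-0.5 -1.6 -1.3] w 19.5 j6 -2.17
[-0.49645802  0.10565291 -0.0853654 ]
```

```bash
python3 -m pendant '[[0,0,0,0,0,-8,0],[0,0,0,0,0,-8,0],[0,0,0,0,0,-8,0],[0,0,0,0,0,-6,0],[0,0,0,0,0,0,0]]' 
python3 -c "
from h import *
go(506,-63,138,105);print(arm.read_state()['wrist_torque'])"
python3 -m pendant '[[0,0,0,0,0,-3,0],[0,0,0,0,0,-3,0],[0,0,0,0,0,0,0]]' 
python3 - <<'E'
from h import *
go(506,-63,138,105);print(arm.read_state()['wrist_torque'])
w=snap('wrist','w6');s=snap('side','s6')
def crop(d,c,h,W):
  u,v=map(int,c);return cv2.resize(d['image'][max(v-h,0):v+h,max(u-h,0):u+h,::-1],(W,W),interpolation=2)
cv2.imwrite('pics/m6.png',np.hstack([crop(w,proj(w,(505.3,-63.4,110)),75,400),crop(s,proj(s,(505.3,-63.4,110)),40,400)]))
E
```

```text
clock: 9.4
position: [506.4, -62.7, 138.1]
ee_rot: [-0.061, 0.998, -0.0, -0.0]
contact_force: [-0.5, -1.5, -2.3]
gripper_width: 19.2
grasp_force: 58.7
t 9.4 pos [506.4 -62.7 138.1] yaw 96.95 tilt [-0.0008 -0.0006] | shift [ 0.4 -0.2  0.1] wz -8.05 F [-0.5 -1.5 -2.3] w 19.2 j6 -1.65
[-0.840125    0.08714693 -0.10113892]
clock: 9.7
position: [506.4, -62.7, 138.2]
ee_rot: [-0.112, 0.994, -0.0, -0.0]
contact_force: [0.0, -3.3, -2.8]
gripper_width: 19.5
grasp_force: 58.7
t 9.7 pos [506.4 -62.7 138.2] yaw 102.9 tilt [-0.0008 -0.0006] | shift [ 0.5 -0.2  0.2] wz -2.1 F [ 0.  -3.3 -2.8] w 19.5 j6 -1.54
[-0.95123617  0.05370572 -0.09271717]
```

View pics/m6.png

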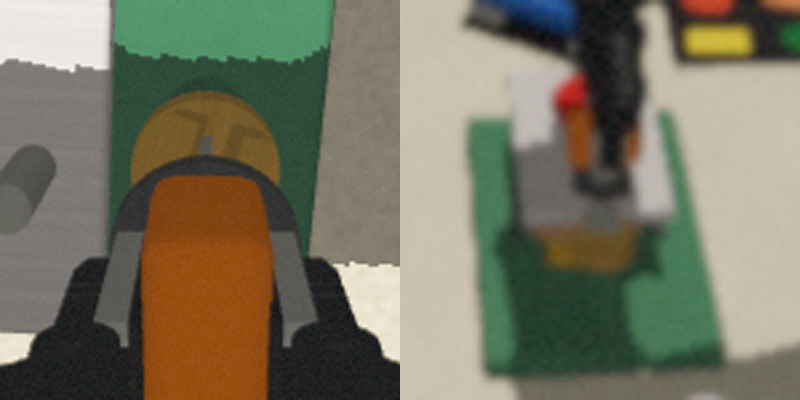

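The slot trails the blade by roughly 10°, so I'll keep turning until the torque rises at the stop.

```bash
for i in 1; do python3 -m pendant '[[0,0,0,0,0,-3,0],[0,0,0,0,0,-3,0],[0,0,0,0,0,0,0]]' ; done
python3 -c "
from h import *
go(506,-63,138,105);print(arm.read_state()['wrist_torque'])"
python3 -m pendant '[[0,0,0,0,0,-3,0],[0,0,0,0,0,-2,0],[0,0,0,0,0,0,0]]' 
python3 -c "
from h import *
go(506,-63,138,105);print(arm.read_state()['wrist_torque'])"
```

```text
clock: 10.1
position: [506.5, -62.6, 138.2]
ee_rot: [-0.165, 0.986, -0.0, -0.0]
contact_force: [0.8, -3.7, -2.0]
gripper_width: 19.3
grasp_force: 58.6
t 10.1 pos [506.5 -62.6 138.2] yaw 108.99 tilt [-0.0005 -0.0004] | shift [ 0.6 -0.2  0.2] wz 3.99 F [ 0.8 -3.7 -2. ] w 19.3 j6 -1.44
[-1.18706564  0.04630164 -0.06791804]
clock: 10.4
position: [506.5, -62.6, 138.2]
ee_rot: [-0.208, 0.978, -0.0, -0.0]
contact_force: [-0.5, -3.2, -3.2]
gripper_width: 19.5
grasp_force: 58.6
t 10.4 pos [506.5 -62.6 138.2] yaw 113.98 tilt [-0.0004 -0.0004] | shift [ 0.7 -0.1  0.2] wz 8.98 F [-0.5 -3.2 -3.2] w 19.5 j6 -1.35
[-1.31257874  0.0307623  -0.04764963]
```

```bash
T='from h import *
s=arm.read_state();go(506,-63,138,105);print(s["wrist_torque"].round(3),s["joint_efforts"][5].round(3))'
python3 -m pendant '[[0,0,0,0,0,-2,0],[0,0,0,0,0,0,0]]' >/dev/null; python3 -c "$T"
python3 -m pendant '[[0,0,0,0,0,-2,0],[0,0,0,0,0,0,0]]' >/dev/null; python3 -c "$T"
python3 - <<'E'
from h import *
# slot walls in the wrist view: brass patch ahead of the collar, line segments' directions
import glob
w=snap('wrist','w7')
for f in('w5','w6','w7'):
  d=load(f);g=cv2.cvtColor(d['image'],cv2.COLOR_RGB2GRAY);u,v=map(int,proj(d,(506,-63,93)))
  c=cv2.resize(g[v-40:v+5,u-32:u+32],None,fx=4,fy=4,interpolation=2)
  L=cv2.createLineSegmentDetector().detect(c)[0][:,0]
  for x1,y1,x2,y2 in L:
    if np.hypot(x2-x1,y2-y1)>25 and 40<(x1+x2)/2<215: print(f,np.round([x1,y1,x2,y2]),'ang',np.degrees(np.arctan2(x2-x1,-(y2-y1))).round(0)%180)
E
```

```text
t 10.6 pos [506.6 -62.6 138.2] yaw 115.99 tilt [-0.0004 -0.0004] | shift [ 0.7 -0.1  0.2] wz 10.99 F [-0.  -3.9 -2.9] w 19.4 j6 -1.31
[-1.412  0.057  0.014] 0.175
t 10.8 pos [506.6 -62.6 138.2] yaw 117.99 tilt [-0.0002 -0.0003] | shift [ 0.8 -0.1  0.2] wz 12.99 F [-0.3 -4.1 -2.6] w 19.3 j6 -1.28
[-1.58  -0.084 -0.136] 0.243
w5 [ 59. 144.  98. 129.] ang 68.0
w5 [ 24. 174.  59. 144.] ang 50.0
w5 [184. 132. 216. 148.] ang 118.0
w5 [132. 123. 158. 127.] ang 99.0
w5 [188. 155. 136. 156.] ang 90.0
w5 [159. 126. 185. 133.] ang 105.0
w5 [133. 155.  83. 155.] ang 90.0
w6 [ 64. 137. 112. 120.] ang 71.0
w6 [173. 123. 217. 143.] ang 115.0
w6 [113. 119. 173. 123.] ang 94.0
w6 [189. 152. 144. 152.] ang 90.0
w6 [146.  23. 121.  24.] ang 89.0
w7 [ 25. 167.  58. 142.] ang 53.0
w7 [ 78. 133. 115. 124.] ang 77.0
w7 [189. 156. 152. 155.] ang 92.0
w7 [137. 123. 165. 127.] ang 97.0
```

Joint-6 effort has climbed from 0.175 to 0.243 N m, which says the screw is at its stop. I'll relax the turn by 8°, within the blade play, and lift straight out.

```bash
python3 -m pendant '[[0,0,0,0,0,0,0],[0,0,0,0,0,4,0],[0,0,0,0,0,4,0],[0,0,0,0,0,0,0],[0,0,-0.01,0,0,0,0],[0,0,-0.02,0,0,0,0],[0,0,-0.04,0,0,0,0],[0,0,0,0,0,0,0]]'
python3 - <<'E'
from h import *
go(532,130.5,207,119.5);print(arm.read_state()['wrist_torque'].round(3))
# clear view check: project screw in wrist; line segments + yellow tongue mask
w=snap('wrist','w8');im=w['image'];print(proj(w,(505.3,-63.4,93)))
M=np.array([[np.cos(a),np.sin(a)] for a in[0]])
# rectify plane z=93 around screw, 0.25mm/px, image right=+x world, up=+y
n=160;H,_=cv2.findHomography(np.float32([proj(w,(505.3+x,-63.4+y,93)) for x,y in[(-20,-20),(20,-20),(20,20),(-20,20)]]),np.float32([(n/2+x*2,n/2-y*2) for x,y in[(-20,-20),(20,-20),(20,20),(-20,20)]]))
r=cv2.warpPerspective(im,H,(n,n));g=cv2.cvtColor(r,cv2.COLOR_RGB2GRAY)
g4=cv2.resize(g,None,fx=3,fy=3,interpolation=2)
for x1,y1,x2,y2 in cv2.createLineSegmentDetector().detect(g4)[0][:,0]:
  p=np.array([x1,y1,x2,y2])/6-40; 
  if np.hypot(p[2]-p[0],p[3]-p[1])>8 and np.abs(p).max()<24: print(p.round(1),'ang',np.degrees(np.arctan2(-(p[3]-p[1]),p[2]-p[0])).round(0)%180)
E
```

```text
clock: 11.65
position: [511.0, -61.7, 215.0]
ee_rot: [-0.176, 0.984, -0.001, 0.007]
contact_force: [0.7, 0.3, -0.5]
gripper_width: 18.9
grasp_force: 58.8
t 11.65 pos [511.  -61.7 215. ] yaw 110.27 tilt [0.0142 0.001 ] | shift [-86.2 173.1   8.5] wz -9.23 F [ 0.7  0.3 -0.5] w 18.9 j6 -1.41
[-0.039 -0.114  0.009]
(np.float64(253.28151961683912), np.float64(173.1048260062502))
```

```bash
python3 -m pendant '[[-0.0215,0.0433,0,0,0,0,0],[-0.0215,0.0433,0,0,0,0,0],[-0.0215,0.0433,0,0,0,0,0],[-0.0215,0.0433,0,0,0,0,0],[0,0,0,0,0,-4.6,0],[0,0,0,0,0,-4.6,0],[0,0,0,0,0,0,0],[0,0,0,0,0,0,0]]' >/dev/null
python3 - <<'E'
from h import *
go(532,130.5,207,119.5)
t=snap('top','t8');a=load('t0');w=snap('wrist','w9')
def slot(d,c,z,tag):
  q=[(-25,-25),(25,-25),(25,25),(-25,25)];n=300
  H,_=cv2.findHomography(np.float32([proj(d,(c[0]+x,c[1]+y,z)) for x,y in q]),np.float32([(150+x*6,150-y*6) for x,y in q]))
  r=cv2.warpPerspective(d['image'],H,(n,n),flags=2);g=cv2.GaussianBlur(cv2.cvtColor(r,cv2.COLOR_RGB2GRAY),(0,0),4).astype(np.float32)
  gx=cv2.Sobel(g,5,1,0);gy=-cv2.Sobel(g,5,0,1);yy,xx=np.mgrid[:n,:n];m=np.hypot(xx-150,yy-150)<84
  th=.5*np.arctan2(2*(gx*gy)[m].sum(),(gx**2-gy**2)[m].sum())
  coh=np.hypot(2*(gx*gy)[m].sum(),(gx**2-gy**2)[m].sum())/(gx**2+gy**2)[m].sum()
  hs=cv2.cvtColor(r,cv2.COLOR_RGB2HSV);k=cv2.inRange(hs,(18,190,110),(32,255,255));v,u=np.nonzero(k&(np.hypot(xx-150,yy-150)>100).astype(np.uint8)*255)
  print(tag,'slot',np.degrees(th)+90,'coh',coh,'tongue',len(u),((u.mean()-150)/6,(150-v.mean())/6) if len(u) else '')
slot(a,(505,-63.7),93,'t0');slot(t,(505,-63.7),93,'t8');slot(w,(505,-63.7),93,'w9')
print('screw px in wrist',proj(w,(505,-63.7,93)),'stand',proj(w,(531.3,130.3,75)),'tip',proj(w,(532,130.5,153)))
E
```

```text
t 12.5 pos [527.6 130.  208. ] yaw 119.24 tilt [-0.0006  0.0002] | shift [-4.1 -1.7  1. ] wz -0.26 F [-0.3 -0.7 -1.3] w 19.4 j6 -1.6
t0 slot 119.95702 coh 0.8483392 tongue 0 
t8 slot 9.821236 coh 0.77494824 tongue 0 
w9 slot 9.443611 coh 0.87256044 tongue 2839 (np.float64(20.816778208289303), np.float64(16.863449571445344))
screw px in wrist (np.float64(54.845170235390185), np.float64(44.60659906622334)) stand (np.float64(250.92080649809148), np.float64(181.7225752178582)) tip (np.float64(250.15924654311092), np.float64(209.53863743375706))
```

The slot now lies at 9.6°, the same as the press yaw, so the screw is at its stop. Next I'll check whether the key slid in the grip by comparing wrist views.

```bash
python3 - <<'E'
from h import *
for f in('w3','w4','w9'):
  d=load(f);h=cv2.cvtColor(d['image'],cv2.COLOR_RGB2HSV)
  m=cv2.inRange(h,(5,200,90),(16,255,255));m[:,:200]=0;m[:,300:]=0;m[:150]=0
  n,l,st,c=cv2.connectedComponentsWithStats(m);i=1+st[1:,4].argmax();print(f,st[i],c[i].round(1))
  v,u=np.nonzero(l==i)
  for r in(215,240,270,300,320):
    q=u[v==r]; print(r,(q.min(),q.max()) if len(q) else None,end=' ')
  print()
E
```

```text
w3 [ 229  206   49  121 5415] [252.8 266.4]
215 (np.int64(233), np.int64(273)) 240 (np.int64(229), np.int64(277)) 270 (np.int64(230), np.int64(276)) 300 (np.int64(230), np.int64(275)) 320 (np.int64(232), np.int64(273)) 
w4 [ 229  206   49  121 5378] [252.8 266.5]
215 (np.int64(233), np.int64(273)) 240 (np.int64(229), np.int64(277)) 270 (np.int64(230), np.int64(275)) 300 (np.int64(230), np.int64(275)) 320 (np.int64(232), np.int64(273)) 
w9 [ 229  206   49  121 5377] [252.8 266.5]
215 (np.int64(233), np.int64(273)) 240 (np.int64(229), np.int64(277)) 270 (np.int64(230), np.int64(275)) 300 (np.int64(230), np.int64(275)) 320 (np.int64(232), np.int64(273))
```

There was no slip. Back to the pick pose and down.

```bash
python3 -m pendant '[[-0.0045,-0.0017,0,0,0,-0.3,0],[0,0,0,0,0,0,0],[0,0,0,0,0,0,0]]' >/dev/null; python3 -c "from h import *;go(532.4,130.7,84,119.5)"
```

```text
t 12.9 pos [532.8 130.4 208.3] yaw 119.58 tilt [-0.  0.] | shift [  0.2   0.5 124.3] wz 0.08 F [ 0.6  0.3 -1.3] w 19.4 j6 -1.59
```

```bash
python3 -m pendant '[[0,0,0.03,0,0,0,0],[0,0,0.03,0,0,0,0],[0,0,0.02,0,0,0,0],[0,0,0.02,0,0,0,0],[0,0,0.01,0,0,0,0],[0,0,0.008,0,0,0,0],[0,0,0,0,0,0,0]]' >/dev/null; python3 -c "from h import *;go(532.4,130.7,84,119.5)"
```

```text
t 13.6 pos [532.4 130.4  89.7] yaw 119.61 tilt [-0.0012 -0.0006] | shift [-0.2  0.2  5.7] wz 0.11 F [ 0.5  0.6 -1.8] w 19.4 j6 -1.59
```

```bash
python3 -m pendant '[[0,0,0.003,0,0,0,0],[0,0,0.003,0,0,0,0],[0,0,0,0,0,0,0]]' >/dev/null; python3 -c "from h import *;go(532.4,130.7,84,119.5)"
python3 -m pendant '[[0,0,0,0,0,0,0.025],[0,0,0,0,0,0,0.04],[0,0,0,0,0,0,0.06],[0,0,0,0,0,0,0.085],[0,0,0,0,0,0,0.085],[0,0,0,0,0,0,0.085],[0,0,0,0,0,0,0.085]]';python3 - <<'E'
from h import *
go(532.4,130.7,84,119.5)
snap('wrist','w10');snap('side','s10')
E
```

```text
t 13.9 pos [532.7 130.6  84.5] yaw 119.61 tilt [0.0003 0.0003] | shift [0.2 0.2 0.5] wz 0.11 F [ 0.4  0.1 -0.8] w 19.3 j6 -1.59
clock: 14.6
position: [532.6, 130.6, 84.3]
ee_rot: [-0.256, 0.967, -0.0, -0.0]
contact_force: [-0.3, -0.3, -0.1]
gripper_width: 84.9
grasp_force: 0.0
t 14.6 pos [532.6 130.6  84.3] yaw 119.62 tilt [-0. -0.] | shift [0.1 0.2 0.3] wz 0.12 F [-0.3 -0.3 -0.1] w 84.9 j6 -1.59
```

```bash
python3 -m pendant '[[0,0,-0.03,0,0,0,0.085],[0,0,-0.045,0,0,0,0.085],[0,0,-0.045,0,0,0,0.085],[0,0,-0.025,0,0,0,0.085],[0,0,0,0,0,0,0],[0,0,0,0,0,0,0]]' >/dev/null
python3 - <<'E'
from h import *
go(523.4,-172.3,230,119.5)
w=snap('wrist','w11')
for f in('w0','w11'):
  d=load(f);h=cv2.cvtColor(d['image'],cv2.COLOR_RGB2HSV)
  m=cv2.inRange(h,(5,200,60),(16,255,255));m[:,:225]=0;m[:,290:]=0;m[:140]=0;m[230:]=0
  n,l,st,c=cv2.connectedComponentsWithStats(m);i=1+st[1:,4].argmax();print(f,st[i],'handle top plane',ray(d,*c[i],115).round(1))
E
```

```text
t 15.3 pos [532.4 130.6 229.5] yaw 119.61 tilt [0.0003 0.0009] | shift [ 157.4 -259.    -0.8] wz 0.11 F [ 0.1 -0.7 -0.3] w 58.5 j6 -1.59
w0 [ 244  158   24   56 1152] handle top plane [532.4 130.9 115. ]
w11 [ 241  156   24   55 1165] handle top plane [532.3 130.8 115. ]
```

The key is back where it stood. Now over the knob with the fingers closed.

```bash
python3 -m pendant '[[0.0225,-0.037,0,0,0,0,0],[0.0225,-0.037,0,0,0,0,0],[0.0225,-0.037,0,0,0,0,0],[0.0225,-0.037,0,0,0,0,0],[0.0225,-0.037,0,0,0,0,0],[0.0225,-0.037,0,0,0,0,0],[0.0224,-0.037,0,0,0,0,0],[0,0,0,0,0,0,0],[0,0,0,0,0,0,0],[0,0,0,0,0,0,0]]' 
python3 - <<'E'
from h import *
go(523.4,-172.3,130,119.5)
d=snap('wrist','w12');h=cv2.cvtColor(d['image'],cv2.COLOR_RGB2HSV)
m=cv2.inRange(h,(0,150,40),(6,255,255))|cv2.inRange(h,(174,150,40),(180,255,255))
n,l,st,c=cv2.connectedComponentsWithStats(m)
for i in range(1,n):
  if st[i,4]>200:print(st[i],c[i].round(1),ray(d,*c[i],115).round(1))
print('expected',proj(d,(523.4,-172.3,115)))
E
```

```text
clock: 16.35
position: [523.4, -171.8, 228.2]
ee_rot: [-0.256, 0.967, 0.0, -0.001]
contact_force: [0.9, -0.2, -0.7]
gripper_width: 0.2
grasp_force: 0.0
t 16.35 pos [ 523.4 -171.8  228.2] yaw 119.65 tilt [-0.0023  0.0003] | shift [ 0.  -0.6 98.2] wz 0.15 F [ 0.9 -0.2 -0.7] w 0.2 j6 -1.03
[ 224  157   56   55 2419] [251.4 183.8] [ 523.7 -172.3  115. ]
[467 202  45  34 761] [485.4 215.4] [443.3  30.4 115. ]
expected (np.float64(251.62114800016917), np.float64(183.4760637114631))
```

```bash
python3 -m pendant '[[0,-0.0005,0.035,0,0,0,0],[0,0,0.03,0,0,0,0],[0,0,0.01,0,0,0,0],[0,0,0,0,0,0,0]]' |head -5
for i in 1 2; do python3 -m pendant '[[0,0,0.004,0,0,0,0],[0,0,0.002,0,0,0,0],[0,0,0,0,0,0,0]]' | sed -n 2p\;4p; done
```

```text
clock: 16.8
position: [523.4, -171.9, 153.0]
ee_rot: [-0.256, 0.967, 0.0, -0.002]
contact_force: [-0.2, -0.3, 0.4]
gripper_width: -0.3
position: [524.6, -172.8, 149.1]
contact_force: [0.3, 0.4, -0.0]
position: [523.8, -172.8, 142.0]
contact_force: [0.5, 0.3, -0.1]
```

```bash

for i in 1 2; do python3 -m pendant '[[0,0,0.003,0,0,0,0],[0,0,0.002,0,0,0,0],[0,0,0,0,0,0,0]]' | sed -n 2p\;4p; done
```

```text
position: [523.8, -172.8, 136.9]
contact_force: [-0.7, 0.3, 0.4]
position: [523.8, -172.8, 131.9]
contact_force: [-1.0, -0.4, -0.2]
```

```bash

for i in 1 2 3; do python3 -m pendant '[[0,0,0.003,0,0,0,0],[0,0,0.002,0,0,0,0],[0,0,0,0,0,0,0]]' | sed -n 2p\;4p; done
```

```text
position: [523.8, -172.8, 126.9]
contact_force: [-0.2, -0.4, -0.1]
position: [523.8, -172.8, 121.9]
contact_force: [1.1, 0.5, 0.2]
position: [523.8, -172.8, 116.9]
contact_force: [0.2, -0.4, -0.2]
```

```bash

for i in 1 2 3; do python3 -m pendant '[[0,0,0.002,0,0,0,0],[0,0,0,0,0,0,0]]' | sed -n 2p\;4p; done
```

```text
position: [523.9, -172.8, 115.1]
contact_force: [-0.1, 0.5, -0.1]
position: [524.3, -172.9, 113.7]
contact_force: [0.0, -0.4, 1.4]
position: [524.4, -172.9, 111.8]
contact_force: [-0.6, 0.8, 5.1]
```

```bash

for i in 1 2 3; do python3 -m pendant '[[0,0,0.002,0,0,0,0],[0,0,0.001,0,0,0,0],[0,0,0,0,0,0,0]]' | sed -n 2p\;4p; done; python3 -m pendant '[[0,0,0,0,0,0,0],[0,0,0,0,0,0,0]]' | sed -n 2p\;4p
```

```text
position: [524.4, -172.9, 108.9]
contact_force: [-0.9, 0.7, 6.2]
position: [524.3, -172.9, 106.1]
contact_force: [-1.8, 0.8, 6.6]
position: [524.4, -172.9, 103.3]
contact_force: [-2.6, 1.8, 8.0]
position: [524.4, -172.9, 103.4]
contact_force: [-2.8, 1.7, 8.5]
```

```bash

python3 -m pendant '[[0,0,0.002,0,0,0,0],[0,0,0.001,0,0,0,0],[0,0,0.001,0,0,0,0],[0,0,0,0,0,0,0],[0,0,0,0,0,0,0],[0,0,0,0,0,0,0]]' | sed -n 1,4p
python3 - <<'E'
from h import *
F=[];Z=[]
for i in range(8):
  d=arm.get_image('side');s=arm.read_state();F.append(s['contact_force']);Z.append(s['position'][2])
print(np.mean(F,0).round(2),np.mean(Z).round(2))
# plate travel check from side view: vertical image shift of the plate between t0 side and now
a=load('s0')['image'];b=d['image']
u,v=map(int,proj(d,(515,-95,87)));print(u,v)
ga,gb=[cv2.cvtColor(x,cv2.COLOR_RGB2GRAY).astype(np.float32) for x in(a,b)]
for n,(x,y,z) in {'base':(450,-40,20),'plate edge':(560,-90,87)}.items():
  u,v=map(int,proj(d,(x,y,z)));t=ga[v-7:v+8,u-7:u+8];r=cv2.matchTemplate(gb[v-15:v+16,u-12:u+13],t,cv2.TM_CCOEFF_NORMED);_,mx,_,l=cv2.minMaxLoc(r);print(n,mx,'shift px',l[0]-5,l[1]-8,'pred for 15mm',np.subtract(proj(d,(x,y,z-15)),proj(d,(x,y,z))).round(1))
E
```

```text
clock: 21.2
position: [524.4, -172.9, 99.7]
ee_rot: [-0.256, 0.967, -0.0, 0.0]
contact_force: [-2.9, 1.8, 9.8]
[-2.64  1.68  9.45] 99.75
253 177
base 0.6849954128265381 shift px -1 -6 pred for 15mm [-0.2  3.4]
plate edge 0.9403288960456848 shift px 0 5 pred for 15mm [0.  3.6]
```

Force (9.5 N, about 13.6 mm) and height (14–15 mm below contact) agree. One small step to centre it, then I'll hand in.

```bash

python3 -m pendant '[[0,0,0.0007,0,0,0,0],[0,0,0,0,0,0,0],[0,0,0,0,0,0,0]]' | sed -n 1,4p
python3 -c "from bench import arm;print(arm.job_done())"
```

```text
clock: 21.9
position: [524.4, -172.9, 99.1]
ee_rot: [-0.256, 0.967, -0.0, 0.0]
contact_force: [-2.7, 1.8, 9.6]
the job is handed in; nothing more can be done
None
```

I turned the lock screw to its stop, put the key back in its stand, and handed the job in at 21.9 s with the fingers holding the red knob about 14–15 mm down at roughly 9.6 N; the hand-in gave no verdict.

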